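# Put the pot away in the drawer and close it

## Robot

A 6-joint arm with a two-finger parallel gripper is mounted at the origin on the work surface; the furniture and walls round the work are solid. World frame = base frame: x ahead of the robot, y to its left, z up, the work surface at z = 0. Lengths are in m, angles in rad, forces in N, time in s.
With the tool pointing down it reaches from about 0.25 to 0.8 m from the base axis. Payload 3.9 kg.
Tool frame: the origin (TCP) lies between the finger pads; the fingertips stand 11 mm ahead of it and the grasp point (between the pads) lies 8 mm behind it; y points along the fingers, z is the direction in which the jaws open and shut, and the axes are right-handed (so a half turn about y gives the same grasp; the last joint's range is limited). The gripper opens to 85 mm and grips with 20 to 120 N. Pads are 22 mm wide; open, the fingers measure 114 mm over their backs; the gripper's body (76 mm by 85 mm) begins 54 mm behind the grasp point. The pads swing forward as they close: fully open they stand 13 mm farther back than shut.
Start: joints at [-1.211, 0.26, -0.138, 1.173, 0, 1.571], TCP at [0.185, -0.491, 0.242] pointing down, gripper open.
Joint ranges: [-2.78, 2.78], [-0.83, 1.72], [-1.28, 1.37], [-1.9, 2.12], [-1.57, 1.48], [-3.14, 3.14]. Speed limits (rad/s): [2.57, 2.57, 3.14, 3.14, 3.14, 3.14].

## Interface

Orientations are given as a rotation vector (axis times angle).
In Python, from rig import bot gives the robot as it stands. The module is installed in compiled form; this text tells all that it offers. Calls block until the motion is done:
- bot.goto(position, orientation): joint-space move of the TCP to a pose.
- bot.move_l(position, rot=None, speed=0.15, contact_N=None): straight line of the TCP; rot=None keeps the orientation; speed is the mean speed in m/s. With contact_N (N) it stops when the force on the tool has changed by that much, and returns True; else False.
- bot.move_j(angles): joint-space move.
- bot.gripper_to(opening, force=None): opening from 0.0 (shut) to 1.0 (fully open); force is the grip in N (None keeps the last); returns when the fingers have stopped.
- bot.hold(seconds).
- bot.ik(position, orientation): joint angles nearest the present ones, or None.
- bot.camera(name): name is "scene" or "top"; returns a dict with "color" (420x560x3 uint8, red, green, blue), "fx", "fy", "cx", "cy" (pixels), "k1" (the pictures are not rectified: a ray, as slopes to the right and down, at radius r is drawn at 1 + k1 r^2 times it, then the intrinsics apply), "R" (3x3) and "t" (3): a world point X has camera coordinates R X + t. Camera axes: x right, y down, z forward; pixel columns grow to the right and rows downward; lengths in m; the calibration is good to about 2 mm. A picture is of the moment at which its call begins. There is no depth.
A pose or a line that the arm cannot do raises bot.PlanningError and nothing moves.
- bot.job_done(): hands the job in, once; it reports no verdict.
Readings, each from a call of its own:
- bot.read_time(): time.
- bot.read_joint_pos(): joint angles.
- bot.read_qd(): joint speeds.
- bot.read_joint_efforts(): joint torques, N m.
- bot.read_eef_pos(): TCP position.
- bot.read_tool_rot(): TCP orientation.
- bot.read_wrist_force(): force on the tool from outside, world axes, zero at the start.
- bot.read_ft_torque(): the same for the moment, N m.
- bot.read_grip_width(): opening from 0.0 (shut) to 1.0 (fully open).
Only numpy, scipy, OpenCV 4.12 (cv2) and the standard library are available. Lean on these libraries where they do the work, as an engineer would, in place of code of your own. Each camera call takes 0.05 s, during which the arm holds its last target. There are 200 camera calls.

## Task

Pick up the low round screw-lid pot that stands on the worktop and put it upright on the floor of the empty bay of the open drawer, beside the pot that is already stored there; then push the drawer fully shut. The pot holds brittle graphite tubes: grip it with no more than about 40 N, lower it until it stands before you let go, do not drop it. Leave the beaker, the bottle and the stored pot in their places.

Things in the scene. Friction and masses are not known exactly. Their poses are not given: they have to be found in the camera images.
- pot: white, low round pot with a screw lid, to be put away: 53 mm across its lid (the upper 10 mm, the grip), 50 mm across below it, 30 mm high, 0.03 to 0.07 kg; starts upright on the worktop in a row with the beaker and the bottle. Origin: centre of its underside, z up
- stored_pot: black round pot of the same size, loose, already standing in the narrower bay of the drawer; it may slide a little as the drawer moves. Origin: centre of its underside
- beaker: open glass beaker, 65 mm across, 78 mm high, loose bystander standing on the worktop. Origin: centre of its underside
- bottle: small reagent bottle, 45 mm across, 106 mm high, loose bystander standing on the worktop. Origin: centre of its underside
- unit: low drawer unit fixed on the worktop: 170 mm deep (x), 280 mm wide (y), 80 mm high. Origin: centre of its underside; z up; its drawer front faces its own -x, which points roughly to the robot's left (yaw -1.65 to -1.3). The casing's top plate ends 73 mm before the origin (unit x = -0.073)
- drawer (a joint): how far the drawer is pulled out, m: 0 fully shut (firm stop), 0.13 fully out; starts 0.105 to 0.12. Slides along the unit's x, 1.5 N dry friction, light damping, no spring or catch, stays where left. The opening between the casing's front edge and the front panel is as long as this value. The tray's walls end 56 mm above the worktop
- bay (a point): on the inner floor of the empty wider bay, 14 mm above the worktop, moves with the drawer; axes as the unit's. Free floor: x -48 to +88 mm, y -67 to +67 mm of it. At x = -48 the front wall and panel, at y = -67 the 3 mm divider (36 mm high) to the stored pot's bay, at y = +67 the side wall. With the drawer out by q mm, the floor from x = -48 to q - 53 mm has nothing above it
- handle (a point): middle of the drawer's bow handle (level steel bar 10 mm thick, straight over 76 mm along the unit's y), 45 mm above the worktop, 25 mm in front of the front panel's outer face, moves with the drawer; at drawer 0 it is 110 mm before the unit's origin. Front panel: 12 mm thick, 276 mm wide, top edge 74 mm above the worktop
Not all that is in view belongs to the job. What is shaped like the pot but yellow is not meant. What is shaped like the stored_pot but purple is not meant.

How it is judged:
By the outcome, as a careful person would: the job done as asked, in the order asked, and still so for the second after the job is handed in, with the robot touching nothing.
It also fails if it takes over 51 s, if anything falls off the work surface, if the arm or the gripper's body presses on something with over 40 N, if the wrist force passes 120 N, or if a joint passes its speed limit or range.

## Working session

There is one attempt and no reset: what is moved stays moved. The work goes in short steps, each a Python script; the robot and the scene stay as the last script left them, time stands still between calls to the robot, and variables do not carry over. Pictures are saved under pics/ and viewed, about 8 in all and at most 12, crops included, and the job is handed in when it is done.

```bash
mkdir -p pics; cat > h.py <<'E'
import numpy as np, cv2
from rig import bot
def snap(name,fn=None):
    c=bot.camera(name)
    if fn: cv2.imwrite('pics/'+fn,c['color'][:,:,::-1])
    return c
def ray(c,u,v):
    K=np.array([[c['fx'],0,c['cx']],[0,c['fy'],c['cy']],[0,0,1.]])
    p=cv2.undistortPoints(np.array([[[u,v]]],float),K,np.array([c['k1'],0,0,0.]))[0,0]
    R=np.array(c['R']);t=np.array(c['t']); return -R.T@t, R.T@np.array([p[0],p[1],1.])
def onz(c,u,v,z):
    o,d=ray(c,u,v); return o+d*(z-o[2])/d[2]
def proj(c,X):
    K=np.array([[c['fx'],0,c['cx']],[0,c['fy'],c['cy']],[0,0,1.]])
    return cv2.projectPoints(np.atleast_2d(np.array(X,float)),cv2.Rodrigues(np.array(c['R'],float))[0],np.array(c['t'],float),K,np.array([c['k1'],0,0,0.]))[0][:,0]
E
python3 - <<'E'
from h import *
for n in('scene','top'):
    c=snap(n,n+'0.png'); print(n,c['fx'],c['k1'],-np.array(c['R']).T@c['t'],np.round(c['R'],2).tolist())
print(bot.read_tool_rot(),bot.read_time(),bot.read_grip_width())
E
```

```text
scene 393.0359440440256 -0.04915506719645632 [0.21809666 0.53747882 0.61674234] [[-0.91, -0.41, -0.0], [-0.28, 0.61, -0.74], [0.31, -0.68, -0.67]]
top 544.6582859275135 -0.08630935535933085 [ 0.42816242 -0.0195719   1.15481034] [[-0.01, -1.0, 0.02], [-1.0, 0.01, -0.07], [0.07, -0.03, -1.0]]
[-0.36870198  2.02729202 -2.02366602] 0.1 1.0038178082285036
```

View pics/scene0.png

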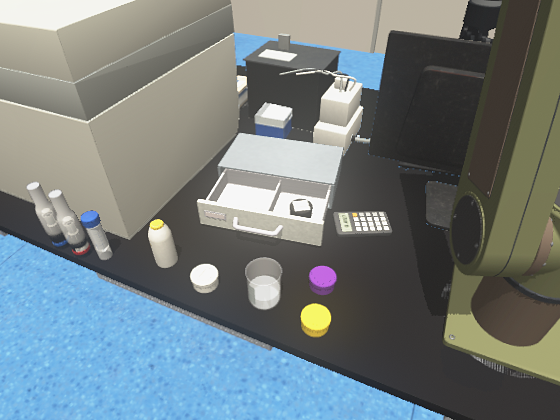

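View pics/top0.png

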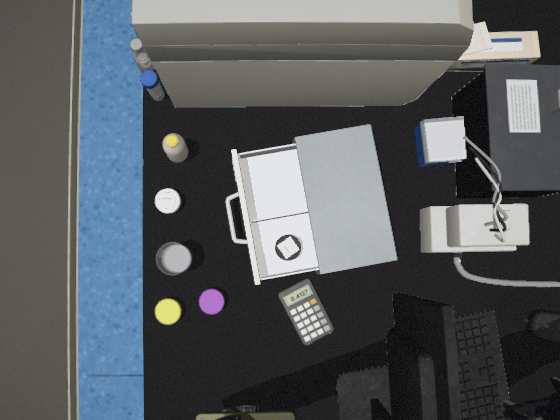

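Candidates for the pot are white (168,201), yellow (168,312) and purple (211,302) in the top view, with white at (204,278) in the scene view. The white one fits. The black pot at (288,247) is the stored one, and the wide empty bay is at about (277,185).

```bash
cat > meas.py <<'E'
from h import *
def unit(c):
    im=cv2.GaussianBlur(c['color'],(3,3),0).copy(); m=np.zeros((422,562),np.uint8)
    cv2.floodFill(im,m,(345,200),0,(7,)*3,(7,)*3,4|cv2.FLOODFILL_FIXED_RANGE*0|cv2.FLOODFILL_MASK_ONLY|(255<<8))
    m=m[1:-1,1:-1]; cn=max(cv2.findContours(m,0,2)[0],key=cv2.contourArea)
    P=np.array([onz(c,*p,0.08)[:2] for p in cn[:,0]],np.float32)
    return cv2.minAreaRect(P),cv2.contourArea(cn),cv2.boundingRect(cn)
def blob(c,u,v,mask,z):
    n,l,s,ce=cv2.connectedComponentsWithStats(mask.astype(np.uint8))
    k=l[v,u]; return onz(c,*ce[k],z)[:2],s[k],ce[k]
E
python3 - <<'E'
from meas import *
t=snap('top');s=snap('scene')
(ce,wh,a),ar,bb=unit(t); box=cv2.boxPoints((ce,wh,a)); print(ce,wh,a,ar,bb); print(box)
for c,u,v in((t,168,201),(s,204,272)):
    g=c['color'].min(2); 
    print(blob(c,u,v,g>110,0.025), g[v,u])
# panel top ends & stored
for p in((234,151),(258,283)): print('panel',onz(t,*p,.074))
print('handle',onz(t,228,217,.045),'div',onz(t,280,217,.05)); print('stored',onz(t,288,247,.044))
for u,v,z in((175,258,.04),(176,148,.08)): print(onz(t,u,v,z))
im=t['color'][:,:,::-1].copy()
for p in box: cv2.circle(im,tuple(int(x) for x in proj(t,[*p,.08])[0]),2,(0,0,255),-1)
a=cv2.resize(im[110:290,140:340],None,fx=3,fy=3); b=cv2.resize(s['color'][240:330,150:350,::-1],None,fx=3,fy=3)
cv2.imwrite('pics/crop1.png',a)
E
```

```text
(0.5412317514419556, -0.20676854252815247) (0.2755575180053711, 0.160443514585495) 9.526674270629883 10425.0 (296, 126, 100, 147)
[[ 0.3920759  -0.15045646]
 [ 0.41863036 -0.30868724]
 [ 0.6903876  -0.26308063]
 [ 0.66383314 -0.10484985]]
(array([0.54625881, 0.15357084]), array([154, 188,  27,  26, 524], dtype=int32), array([167.04389313, 200.41984733])) 227
(array([0.54208139, 0.15967265]), array([190, 264,  29,  29, 680], dtype=int32), array([204.21470588, 277.69852941])) 247
panel [0.6392528  0.01178644 0.074     ]
panel [ 0.37513063 -0.03288556  0.074     ]
handle [0.50862959 0.02617521 0.045     ] div [ 0.50695116 -0.07977036  0.05      ]
stored [ 0.44581707 -0.09544512  0.044     ]
[0.42652247 0.13526213 0.04      ]
[0.6455126  0.12736236 0.08      ]
```

View pics/crop1.png

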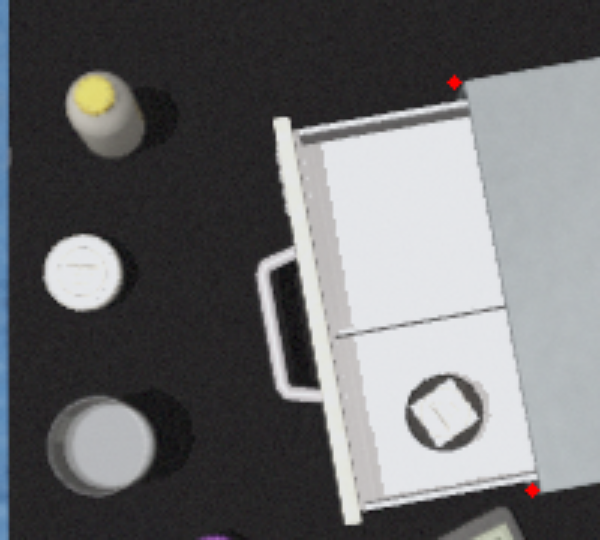

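```bash
python3 - <<'E'
from meas import *
from scipy.spatial.transform import Rotation as Ro
print(Ro.from_rotvec(bot.read_tool_rot()).as_matrix().round(2).tolist())
t=snap('top');s=snap('scene')
P=[[.185,-.491,.242],[.185,-.491,.40],[.185,-.491,0],[0,0,0],[0,0,.3]]
print(proj(t,P).round(),proj(s,P).round())
yaw=-1.404;ux=np.array([np.cos(yaw),np.sin(yaw),0]);uy=np.array([-ux[1],ux[0],0])
dn=np.array([0,0,-1.])
for sg in(1,-1):
    z=sg*uy; R=np.column_stack([np.cross(dn,z),dn,z]); rv=Ro.from_matrix(R).as_rotvec(); print(rv.tolist())
    for p in([.545,.1545,.2],[.545,.1545,.016],[.574,-.065,.03],[.574,-.065,.16],[.50,.06,.05],[.53,-.09,.05]):
        q=bot.ik(p,rv); print(p,None if q is None else np.round(q,2))
cv2.imwrite('pics/right.png',np.hstack([cv2.resize(t['color'][210:,330:,::-1],(400,365)),cv2.resize(s['color'][0:230,300:,::-1],(400,365))]))
E
```

```text
[[-0.94, -0.0, 0.35], [-0.35, 0.0, -0.94], [-0.0, -1.0, -0.0]]
[[528. 393.]
 [582. 419.]
 [472. 366.]
 [244. 461.]
 [242. 531.]] [[464.  75.]
 [485.   5.]
 [438. 158.]
 [505. 318.]
 [591. 191.]]
[-1.2834723825801613, 1.0854493478649025, -1.0854493478649025]
[0.545, 0.1545, 0.2] [ 0.28  0.35 -0.12  1.1   0.    1.68]
[0.545, 0.1545, 0.016] [ 0.28  0.52 -0.39  0.67  0.    1.68]
[0.574, -0.065, 0.03] [-0.11  0.51 -0.34  0.71  0.    1.29]
[0.574, -0.065, 0.16] [-0.11  0.39 -0.16  1.02  0.    1.29]
[0.5, 0.06, 0.05] [ 0.12  0.39 -0.51  0.68  0.    1.52]
[0.53, -0.09, 0.05] [-0.17  0.44 -0.42  0.71  0.    1.24]
[-1.1256498798588384, -1.3310068646642288, 1.3310068646642288]
[0.545, 0.1545, 0.2] [ 0.28  0.35 -0.12  1.1  -0.   -1.46]
[0.545, 0.1545, 0.016] [ 0.28  0.52 -0.39  0.67 -0.   -1.46]
[0.574, -0.065, 0.03] [-0.11  0.51 -0.34  0.71  0.   -1.85]
[0.574, -0.065, 0.16] [-0.11  0.39 -0.16  1.02  0.   -1.85]
[0.5, 0.06, 0.05] [ 0.12  0.39 -0.51  0.68 -0.   -1.62]
[0.53, -0.09, 0.05] [-0.17  0.44 -0.42  0.71  0.   -1.91]
```

View pics/right.png

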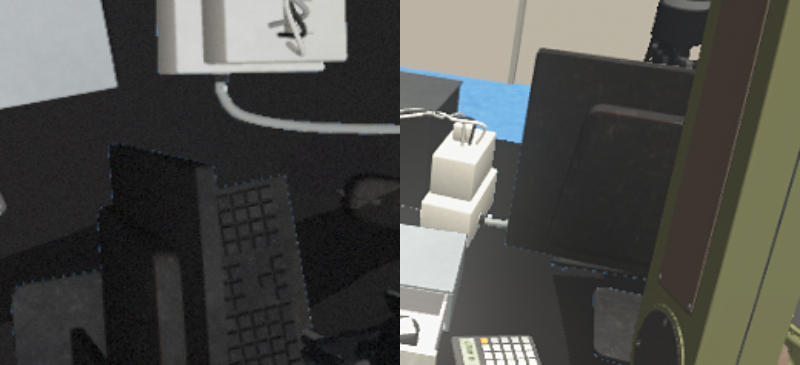

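```bash
python3 - <<'E'
from meas import *
t=snap('top');s=snap('scene')
def tri(a,b):
    o1,d1=ray(t,*a);o2,d2=ray(s,*b)
    l=np.linalg.lstsq(np.column_stack([d1,-d2]),o2-o1,rcond=None)[0]
    A,B=o1+d1*l[0],o2+d2*l[1]; return (A+B)/2,np.linalg.norm(A-B)
print(tri((452,305),(391,30)),tri((393,293),(391,30)),tri((393,293),(370,155)))
print('white box',tri((470,206),(352,85)))
# arm clearances: candidate raised poses
rv=bot.read_tool_rot()
for p in([.185,-.491,.5],[.185,-.491,.45],[.185,-.491,.4],[.15,-.491,.5],[.35,-.491,.3],[.40,-.491,.3],[.45,-.45,.3],[.5,-.4,.3],[.5,-.4,.25]):
    q=bot.ik(p,rv);print(p,None if q is None else np.round(q,2))
E
```

```text
(array([ 0.35116161, -0.31144602,  0.37166717]), np.float64(0.0025888268547059608)) (array([ 0.35494688, -0.22220367,  0.3944461 ]), np.float64(0.03769566257053077)) (array([ 0.34814628, -0.30105369,  0.07965259]), np.float64(0.005569712439723225))
white box (array([ 0.47839453, -0.4277424 ,  0.18848243]), np.float64(0.07085480731299824))
[0.185, -0.491, 0.5] [-1.21  0.31  0.61  1.87 -0.    1.57]
[0.185, -0.491, 0.45] [-1.21  0.27  0.42  1.72 -0.    1.57]
[0.185, -0.491, 0.4] [-1.21  0.25  0.25  1.58 -0.    1.57]
[0.15, -0.491, 0.5] [-1.27  0.29  0.58  1.86 -0.    1.51]
[0.35, -0.491, 0.3] [-0.95  0.38  0.19  1.38  0.    1.83]
[0.4, -0.491, 0.3] [-0.89  0.44  0.29  1.41  0.    1.89]
[0.45, -0.45, 0.3] [-0.79  0.45  0.3   1.42  0.    2.  ]
[0.5, -0.4, 0.3] [-0.67  0.46  0.31  1.42  0.    2.11]
[0.5, -0.4, 0.25] [-0.67  0.46  0.19  1.3   0.    2.11]
```

The monitor (top about z 0.37, corner at (0.35,-0.31)) stands between the start pose and the work. I'll lift over it first, then swing.

```bash
cat >> h.py <<'E'
RV=np.array([-1.2834723825801613, 1.0854493478649025, -1.0854493478649025])
yaw=-1.404; UX=np.array([np.cos(yaw),np.sin(yaw),0]); UY=np.array([-UX[1],UX[0],0]); O=np.array([.5402,-.2009,0])
def U(x,y,z): return O+x*UX+y*UY+np.array([0,0,z])
def stat(): print('t',bot.read_time(),'p',np.round(bot.read_eef_pos(),4),'F',np.round(bot.read_wrist_force(),1),'w',round(bot.read_grip_width(),3))
E
python3 - <<'E'
from meas import *
bot.move_l([.185,-.491,.5],speed=.25); stat()
q=np.array(bot.read_joint_pos()); q[0]=.28;q[5]=1.68
bot.move_j(q); stat()
bot.goto([.545,.1545,.2],RV)
bot.gripper_to(.85,30)
bot.move_l([.545,.1545,.075]); stat()
s=snap('scene');t=snap('top')
print(proj(s,[.545,.1545,.02]),proj(s,[.545,.1545,.064]),blob(s,204,278,s['color'].min(2)>110,.025)[1:])
cv2.imwrite('pics/hov.png',np.hstack([cv2.resize(s['color'][150:350,110:310,::-1],(400,400)),cv2.resize(t['color'][100:300,90:290,::-1],(400,400))]))
E
```

```text
t 1.5833 p [ 0.185  -0.4909  0.4994] F [-0.5  0.   0.4] w 1.003
t 4.1083 p [0.5044 0.1442 0.4994] F [ 0.4 -0.6  0.8] w 0.998
t 6.5417 p [0.5457 0.1547 0.0758] F [ 0.8 -0.1  0.6] w 0.848
[[204.68022969 276.93705088]] [[201.71613313 261.89109326]] (array([190, 264,  29,  29, 684], dtype=int32), array([204.24415205, 277.75292398]))
```

View pics/hov.png

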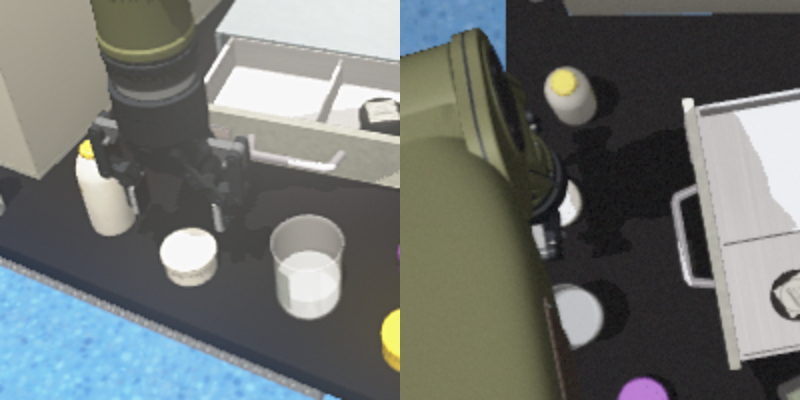

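The jaws straddle the white pot's lid, at (188,247) in the left crop, with the bottle and beaker clear. I'll descend, grip and lift.

```bash
python3 - <<'E'
from meas import *
print(bot.move_l([.545,.1545,.0165],speed=.06,contact_N=6)); stat()
bot.gripper_to(0.0,30); bot.hold(.2); stat()
bot.move_l([.545,.1545,.06],speed=.1); stat()
s=snap('scene')
cv2.imwrite('pics/grip.png',cv2.resize(s['color'][180:330,120:320,::-1],None,fx=3,fy=3))
E
```

```text
False
t 7.7667 p [0.5454 0.1546 0.0169] F [ 0.   0.7 -0.4] w 0.853
t 8.3 p [0.5453 0.1546 0.0173] F [-1.9 -1.2  5.6] w 0.588
t 8.8833 p [0.5448 0.1544 0.0598] F [ 0.1 -0.1 -0.5] w 0.587
```

View pics/grip.png

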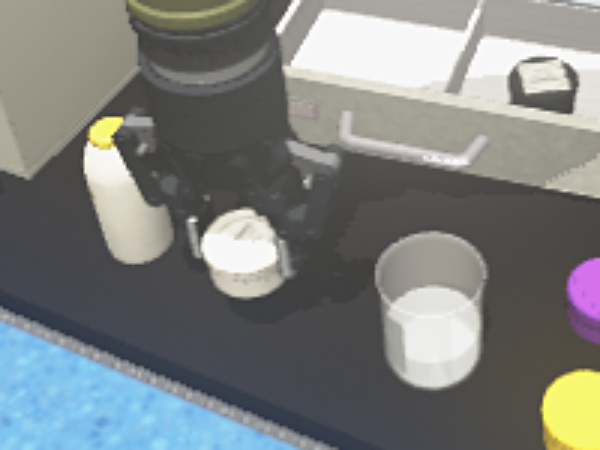

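```bash
python3 - <<'E'
from meas import *
bot.move_l([.545,.1545,.16],speed=.2)
p=U(-.128,.056,0); print(p)
bot.move_l([p[0],p[1],.16],speed=.2); 
bot.move_l([p[0],p[1],.11],speed=.15); stat()
s=snap('scene'); 
cv2.imwrite('pics/over.png',cv2.resize(s['color'][100:250,180:360,::-1],None,fx=3,fy=3))
E
```

```text
[ 0.57417174 -0.06537908  0.        ]
t 11.325 p [ 0.574  -0.0647  0.11  ] F [ 0.1 -0.1 -1. ] w 0.588
```

View pics/over.png

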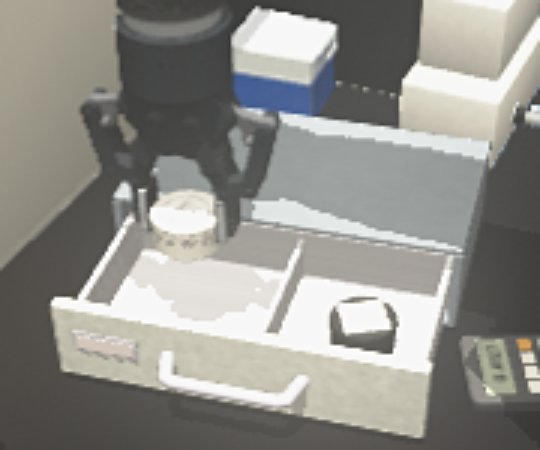

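The pot is level above the wide bay at (185,225) in the crop, clear of the side wall, divider and panel. I'll lower it to contact.

```bash
python3 - <<'E'
from meas import *
x,y=.5742,-.0654
bot.move_l([x,y,.045],speed=.1); stat()
print(bot.move_l([x,y,.027],speed=.02,contact_N=3)); stat()
E
```

```text
t 12.175 p [ 0.5748 -0.0655  0.0456] F [ 0.3 -0.8 -1. ] w 0.59
True
t 12.85 p [ 0.5741 -0.0653  0.0313] F [ 0.2 -0.   3.3] w 0.588
```

Contact came at TCP z 0.0313, where 0.031 was expected, so the pot is standing. I'll release, retreat and check.

```bash
python3 - <<'E'
from meas import *
x,y=.5742,-.0654
bot.gripper_to(.8,30); bot.hold(.2); stat()
bot.move_l([x,y,.16],speed=.1); stat()
p=U(-.32,0,.18); bot.move_l(p,speed=.2); bot.gripper_to(0,30); stat()
s=snap('scene');t=snap('top')
cv2.imwrite('pics/rel.png',np.hstack([cv2.resize(s['color'][100:250,190:340,::-1],(400,400)),cv2.resize(t['color'][110:310,140:340,::-1],(400,400))]))
E
```

```text
t 13.3667 p [ 0.5732 -0.0652  0.0305] F [0.1 0.1 0.1] w 0.803
t 14.8083 p [ 0.5737 -0.0653  0.1592] F [-0.9 -0.5 -0.2] w 0.797
t 16.6167 p [0.4871 0.1146 0.18  ] F [-0.7  0.6 -0.1] w -0.003
```

View pics/rel.png

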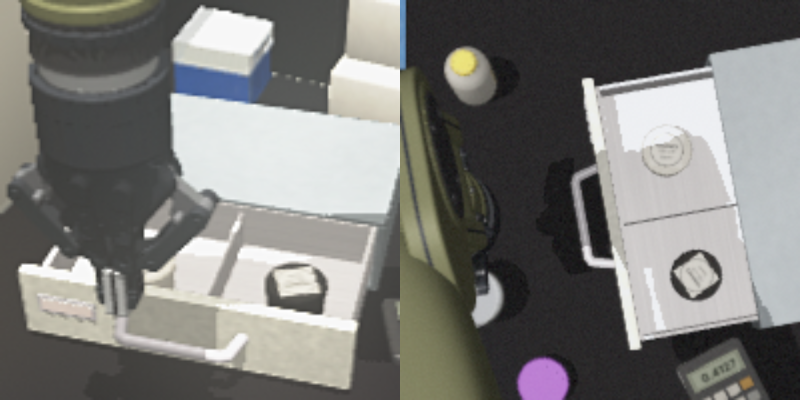

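Pot stands upright in the bay ((667,150) in the right crop) and the stored pot is undisturbed. Next I'll push the drawer shut by its handle.

```bash
python3 - <<'E'
from meas import *
bot.move_l(U(-.264,.01,.18),speed=.2)
bot.move_l(U(-.264,.01,.04),speed=.12); stat()
def ux(): return (np.array(bot.read_eef_pos())-O)@UX
r=bot.move_l(U(-.138,.01,.04),speed=.06,contact_N=10); stat(); print(r,ux())
if not r:
    r=bot.move_l(U(-.110,.01,.04),speed=.025,contact_N=12); stat(); print(r,ux())
t=snap('top');s=snap('scene')
cv2.imwrite('pics/push.png',np.hstack([cv2.resize(s['color'][100:250,190:340,::-1],(400,400)),cv2.resize(t['color'][110:310,140:340,::-1],(400,400))]))
E
```

```text
t 18.4667 p [0.5069 0.0612 0.0406] F [ 0.  1. -0.] w 0.002
t 20.7167 p [ 0.5272 -0.0631  0.04  ] F [-0.6  1.   0.6] w -0.001
False -0.13805939699768827
t 21.425 p [ 0.5292 -0.0767  0.0397] F [0.5 1.4 1.5] w 0.004
True -0.12432142437859385
```

View pics/push.png

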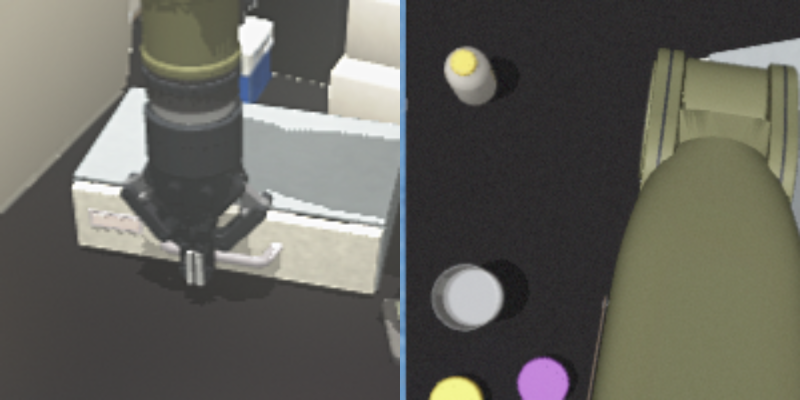

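```bash
python3 - <<'E'
from meas import *
def ux(): return (np.array(bot.read_eef_pos())-O)@UX
r=bot.move_l(U(-.108,.01,.04),speed=.025,contact_N=15); print(r,ux()); stat()
bot.move_l(U(-.18,.01,.04),speed=.1); bot.move_l(U(-.20,.01,.25),speed=.2)
bot.move_l([.40,.10,.35],speed=.25); q=np.array(bot.read_joint_pos()); q[0]=1.1; bot.move_j(q); stat()
t=snap('top');s=snap('scene')
im=t['color'][:,:,::-1].copy()
cv2.imwrite('pics/fin.png',np.hstack([cv2.resize(s['color'][100:300,150:350,::-1],(400,400)),cv2.resize(im[110:310,140:340],(400,400))]))
g=t['color'].mean(2)
# profile along unit x at the handle, at unit y=0.0 and 0.1 (z = .074 / .045)
for y,z in((0.,.045),(.1,.077)):
    print(y,[(round(x*1e3),int(g[int(round(v)),int(round(u))])) for x in np.arange(-.125,-.06,.0025) for u,v in [proj(t,U(x,y,z))[0]]])
E
```

```text
True -0.1244159380042424
t 21.9 p [ 0.5279 -0.0768  0.0388] F [1.4 1.5 0.8] w 0.001
t 26.0167 p [0.1823 0.37   0.3489] F [ 0.  -0.6 -0.5] w -0.004
0.0 [(-125, 44), (-122, 45), (-120, 40), (-118, 43), (-115, 42), (-112, 80), (-110, 203), (-107, 229), (-105, 245), (-102, 97), (-100, 28), (-97, 31), (-95, 30), (-92, 30), (-90, 44), (-87, 44), (-85, 95), (-82, 132), (-80, 133), (-77, 142), (-75, 244), (-72, 243), (-70, 244), (-67, 240), (-65, 129), (-62, 200)]
0.1 [(-125, 44), (-122, 46), (-120, 43), (-118, 46), (-115, 39), (-112, 40), (-110, 42), (-107, 44), (-105, 43), (-102, 40), (-100, 42), (-97, 44), (-95, 44), (-92, 46), (-90, 46), (-87, 110), (-85, 168), (-82, 169), (-80, 247), (-77, 245), (-75, 244), (-72, 242), (-70, 224), (-67, 197), (-65, 195), (-62, 194)]
```

View pics/fin.png

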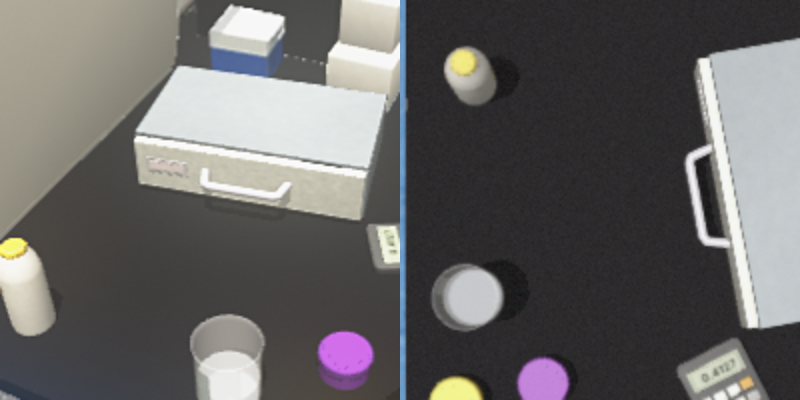

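The drawer is flush: there's no gap at the casing edge, and both pushes stopped at the same spot. The bottle and beaker haven't moved, so I'm handing the job in.

```bash
python3 -c "
from rig import bot
bot.job_done(); print(bot.read_time())"
```

```text
the job is handed in; nothing more can be done
the job is handed in; nothing more can be done
```

The white pot is in the wide bay of the drawer beside the stored pot, the drawer is pushed shut, and the job is handed in at about 26 s of the 51 s allowed.

- **Grip:** I gripped the pot at a 30 N setting. The width reading was about 50 mm, so the pads may have held it on the body just under the 53 mm lid. It did not slip.
- **Placing:** I lowered it until it touched the floor, at TCP height 31.3 mm where I expected 31. After release it stood upright in the picture, and the stored pot had not been disturbed.
- **Drawer:** I pushed it shut by the handle, and two pushes met the firm stop at the same point. The final pictures show the front flush with the casing. The handle reads 108 mm before the unit's origin instead of 110, which is within the calibration error.
- **Surroundings:** The bottle and beaker stand where they were, and the arm ended clear of everything.
- **Not checked:** I could not see inside the closed drawer, so how the two pots stand after the push is assumed from the slow closing.

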